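# Function check of a flexing tester's mushroom stop button

### The job

Check the latching stop button of the flexing tester, the large three-lobed mushroom head on the round pot. Press the head gently down with the fingertips until it latches, take the fingers right off it for a moment so that it is seen to stay down by itself, then push one of its lobes round clockwise (seen from above) with the outside of a finger until the head springs back up, and leave it up and untwisted. Only push it, never grip or ram it, and leave the start button, the mode knob and all the things lying about as they are.

Things in the scene. Friction and masses are not known exactly. Their poses are not given: they have to be found in the camera images.
- plinth: Fixed black steel plinth on the bench, 220 (x) x 440 (y) x 30 mm high. Origin: centre of its underside. Three control units stand in a row on it along its y axis, 140 mm apart, 40 mm towards its +x side; which unit stands where varies.
- stop_unit: Fixed round light grey pot, 100 mm diameter, 45 mm high, on the plinth (top 75 mm above the bench), carrying a grey mushroom head with three lobes, by which it is known from the other two units. Origin: underside centre, z up. Seen from above, the notches between the lobes are open down to the pot. With the head up, the lobes' undersides are 16 mm, their tops 34 mm and the dome's top 40 mm above the pot.
- stop_top (a point): Centre of the head's domed top, on the upright axis; x points to lobe0, z up, turning with the head. The dome has radius 27 mm; lobe tips reach 44 mm from the axis. To press, push down here: it latches at 8 to 9 mm (about 8 N) and is on its stop at 12 mm. Let go, it stays 8 mm down if latched, else springs up.
- lobe0 (a point): Centre of the top face of the first lobe, 33 mm from the axis, 6 mm below the dome's top, along the stop unit's own +x when untwisted. Each lobe is round, radius 11 mm, with upright flanks 18 mm high.
- lobe1 (a point): The same on the second lobe, 120 degrees counter-clockwise (seen from above) from lobe0.
- lobe2 (a point): The same on the third lobe, 120 degrees clockwise from lobe0.
- stop_press (a joint): How far the head is pressed in, m: 0 up, 0.008 resting on the latch, 0.012 on its lower stop. Upward spring 3 to 8 N.
- stop_twist (a joint): How far the head is twisted clockwise seen from above, rad: 0 to 0.9 (end stop). A light spring (0.02 to 0.08 N m) turns it back to 0. While latched, twisting frees the latch somewhere between 0.45 and 0.65 rad and the head springs up 8 mm; pressed while twisted that far it does not latch. A grip on it or a push over 32 N counts as squeezing.
- start_button (a joint): Small round push button (radius 16 mm, top 18 mm above its box) on a square grey box, 100 x 100 x 45 mm, on the plinth: m pressed. Not to be pressed.
- start_unit: Fixed square box of the start button, origin at the centre of its underside.
- mode_unit: Fixed square box, 100 x 100 x 45 mm, with the mode knob (bar grip 38 mm long, its top 44 mm above the box). Origin at the centre of its underside.
- mode_end (a point): Top of one end of the mode knob's bar. Not to be turned.
- weight_a: Loose steel weight, 38 mm diameter, 44 mm high with its small knob, standing on the plinth's front strip. Origin: centre of its underside.
- weight_b: Loose steel weight, 32 mm diameter, 40 mm high, also on the plinth's front strip. Origin: underside centre.
- weight_c: Loose steel weight, 60 mm diameter, 54 mm high, on the bench. Origin: underside centre.
- plug: Loose black mains plug standing pins up, 38 mm diameter, 47 mm high, on the bench. Origin: underside centre.
- screw_jar: Loose closed glass jar, 56 mm diameter, 75 mm high. Origin: underside centre.
- driver: Loose screwdriver lying on the bench, handle towards its own -x.
- meter: Loose hand-held meter lying on the bench, 160 x 80 x 35 mm. Origin: underside centre.

How it is judged (in metres and radians):
On the way, in this order (a step that is already met when the one before it is completed fails the run):
1. the stop head is latched: down by more than 6 mm, untwisted, with nothing of the robot touching the unit (value of joint stop_press above 0.006 m and value of joint stop_twist below 0.2 rad and contact force between each of the fingers, the arm and stop_unit below 0.1 N), for 0.2 s.
2. the latch is released by the twist: the head is turned clockwise by more than 0.3 rad (about 17 degrees) and has sprung up to within 3 mm (value of joint stop_twist above 0.3 rad and value of joint stop_press below 0.003 m), for 0.04 s.
At the end, for the whole second after the job is handed in: The stop head is up (within 2 mm) and turned back (within 0.12 rad), start button up (within 3 mm), the end of the mode knob within 6 mm and every loose thing within 15 mm of where it started, at rest (value of joint stop_press below 0.002 m and value of joint stop_twist below 0.12 rad and value of joint start_button below 0.003 m and distance of mode_end from where it was at the start of the episode below 0.006 m and distance of each of weight_a, weight_b, weight_c, plug, screw_jar, driver, meter from where it was at the start of the episode below 0.015 m and linear speed of each of weight_a, weight_b, weight_c, plug, screw_jar, driver, meter below 0.03 m/s); the robot touches nothing.
It fails at once if the stop unit is squeezed or rammed (more than 32 N) (contact force between any of the fingers, the arm and stop_unit above 32 N).
It fails at once if the start button is pressed (over 3 mm) or the mode knob turned (its end moved over 6 mm) (not (value of joint start_button below 0.003 m) or not (distance of mode_end from where it was at the start of the episode below 0.006 m)).
It fails at once if a loose thing is moved, carried or lifted (over 15 mm) (not (distance of weight_a from where it was at the start of the episode below 0.015 m) or not (distance of weight_b from where it was at the start of the episode below 0.015 m) or not (distance of weight_c from where it was at the start of the episode below 0.015 m) or not (distance of plug from where it was at the start of the episode below 0.015 m) or not (distance of screw_jar from where it was at the start of the episode below 0.015 m) or not (distance of driver from where it was at the start of the episode below 0.015 m) or not (distance of meter from where it was at the start of the episode below 0.015 m)).
It also fails if it takes over 48 s, if anything falls off the work surface, if the arm or the gripper's body presses on something with over 40 N, if the wrist force passes 120 N, or if a joint passes its speed limit or range.

### The arm

A 6-joint arm with a two-finger parallel gripper is mounted at the origin on the work surface. World frame = base frame: x ahead of the robot, y to its left, z up, the work surface at z = 0. Lengths are in m, angles in degrees, forces in N, time in s.
With the tool pointing down it reaches from about 0.35 to 0.975 m from the base axis. Payload 4.9 kg.
Tool frame: the origin (TCP) lies midway between the tips of the shut fingers; the grasp point (between the pads) lies 19 mm behind it; z points along the fingers, y is the line along which they close (so a half turn about z gives the same grasp; the last joint's range is limited). The gripper opens to 85 mm and grips with 20 to 120 N. Pads are 22 mm wide; open, the fingers measure 114 mm over their backs; the gripper's body (76 mm by 85 mm) begins 54 mm behind the grasp point. The pads swing forward as they close: fully open they stand 13 mm farther back than shut.
Start: joints at [-70.417, 3.019, 92.412, -0, 84.569, -6.818], TCP at [0.278, -0.56, 0.231] pointing down, gripper open.
Joint ranges: [-172.51, 172.51], [-57.92, 126.97], [3.15, 148.05], [-58.71, 238.71], [5.1, 150.11], [-179.66, 179.66]. Speed limits (degrees/s): [147.25, 147.25, 180, 180, 180, 180].

### API

Orientations are given as a 3x3 rotation matrix whose columns are the frame's x, y, z axes.
In Python, from plant import bot gives the robot as it stands.
- The arm moves only by the shell command python3 -m jog 'ROWS' [FORCE]. ROWS is JSON, one flat list of numbers, 5 for each row, row after row: the shift along the tool's x, y, z scaled (see below), then the turn about the tool's z scaled (see below), then the closure, from -1 (fully open) to 1 (shut), so that 0 is half open. A call has 1 to 12 rows; each row shifts and turns the commanded pose from where the row before left it, along the tool's axes as they then stand; what a row does not reach is not made up. The controller multiplies each number of a shift by 0.025 m and each number of a turn by 0.15 rad. A row lasts 1/10 s, in which the tool goes at most 50 mm and 8.59 degrees, less where a joint would pass 70% of its speed; a pose out of reach is approached as far as the arm can. A call with a number of a shift or a turn outside -1 to 1 is refused whole. A call with a gripper value outside its range is refused whole. The fingers move at their own pace and stop on an object; FORCE is the grip in N (left out, the last holds). Time passes only in rows, so rows that do not move let the fingers close. It gives the time, the measured TCP pose, the force, the opening and the grip force at its end, in the units of the state.
- bot.read_state(): the state, without advancing time (a new reading comes with each control period).
- bot.snapshot(name): name is "scene" or "top" or "wrist"; returns a dict with "pixels" (420x560x3 uint8, red, green, blue), "depth" (420x560 float32, m along the optical axis (not along the pixel's ray), 0 where there is no reading), "fx", "fy", "cx", "cy" (pixels), "R" (3x3) and "t" (3): a world point X has camera coordinates R X + t; the wrist camera has in their place "mount" (4x4, takes a point from camera to tool coordinates, whose origin is the TCP and whose axes are the flange's). Camera axes: x right, y down, z forward; pixel columns grow to the right and rows downward; lengths in m; the calibration is good to about 2 mm. A picture is of the moment at which its call begins: read the wrist's pose just before it.
- bot.job_done(): hands the job in; it is judged then, once.
Trained networks look in a picture, given as the dict that the camera call returned (one of the last four; its "shot" number tells which), for a name from the list of things; names that differ only in an ending like _2 or _b are one class to them, and where a whole thing is asked for, a point or a joint stands for the part that bears it (a point fixed in the world has none). Each returns a list of dicts, best first, with "conf" (0 to 1); they miss things now and then, are a little off and sometimes report something else, mostly with a low value. They report only what shows in the picture. A call takes as long as a camera call.
- bot.recognise(picture, query): "extent" ([centre column, centre row, width, height] in pixels, round what is visible of it).
The state is a dict: "t": time; "qpos": joint angles; "joint_velocities": joint speeds; "effort": joint torques, N m; "eef_pos": TCP position; "orientation": TCP orientation; "force": force on the tool from outside, world axes, zero at the start; "ft_torque": the same for the moment, N m; "gripper_width": finger opening in m; "finger_force": force on a finger pad.
Only numpy, scipy, OpenCV 4.12 (cv2) and the standard library are available. Lean on these libraries where they do the work, as an engineer would, in place of code of your own. Each camera call takes 0.05 s, during which the arm holds its last target. There are 200 camera calls.

## Working session

There is one attempt and no reset: what is moved stays moved. The work goes in short steps, Python scripts to look and compute and a shell command to move; the robot and the scene stay as the last step left them, time stands still between calls to the robot, and variables do not carry over. Pictures are saved under pics/ and viewed, at most 10 in all, crops included, and the job is handed in when it is done.

```bash
ls; mkdir -p pics; cat > h.py <<'E'
import numpy as np,cv2
from plant import bot
def world(s,u,v,d):
    c=np.array([(u-s["cx"])*d/s["fx"],(v-s["cy"])*d/s["fy"],d])
    return np.array(s["R"]).T@(c-np.array(s["t"]))
def cloud(s):
    d=s["depth"];v,u=np.mgrid[:420,:560]
    c=np.stack([(u-s["cx"])*d/s["fx"],(v-s["cy"])*d/s["fy"],d],-1)
    return (c-np.array(s["t"]))@np.array(s["R"])
def save(s,n): cv2.imwrite(f"pics/{n}.png",s["pixels"][:,:,::-1])
E
python3 - <<'E'
from h import *
st=bot.read_state();print(st)
for n in("top","scene"):
    s=bot.snapshot(n);save(s,n+"0");W=cloud(s)
    for q in["stop_unit","stop_top","start_unit","mode_unit","weight_a","plug","screw_jar","meter","plinth"]:
        for r in bot.recognise(s,q)[:2]:
            u,v,w,h=r["extent"];print(n,q,round(r["conf"],2),np.round(r["extent"]),W[int(v),int(u)].round(3))
E
```

```text
pics
{'t': 0.0, 'qpos': array([-7.04143395e+01,  3.05656651e+00,  9.24926242e+01, -9.98767382e-04,
        8.45679302e+01, -6.81825118e+00]), 'joint_velocities': array([-0.09759352,  0.04964388,  0.05161265, -0.06169522, -0.10246867,
        0.03795597]), 'effort': array([-2.36122207e-03, -3.93689311e+01, -3.70171666e+01, -2.30920614e-04,
        6.98844626e-03, -1.61411950e-06]), 'eef_pos': array([ 0.27772022, -0.55921162,  0.23006496]), 'orientation': array([[ 8.95680740e-01,  4.44697111e-01, -7.01579266e-04],
       [ 4.44697607e-01, -8.95678710e-01,  1.92005682e-03],
       [ 2.25454107e-04, -2.03174853e-03, -9.99997911e-01]]), 'force': array([ 0.0313033 , -0.32828441,  0.28265829]), 'ft_torque': array([0.03053303, 0.00033862, 0.02336943]), 'finger_force': 0.0, 'gripper_width': 0.08514961780879038}
top stop_unit 0.83 [337. 192.  42.  38.] [ 0.514 -0.161  0.114]
top stop_unit 0.74 [189. 291.  24.  20.] [0.271 0.246 0.052]
top stop_top 0.77 [336. 186.  26.  27.] [ 0.527 -0.159  0.115]
top start_unit 0.86 [288. 190.  38.  39.] [ 0.527 -0.033  0.097]
top mode_unit 0.76 [238. 190.  38
[... 887 characters left out ...]
0.114  0.054]
scene mode_unit 0.9 [333. 218.  53.  47.] [0.558 0.097 0.082]
scene mode_unit 0.41 [301. 172.  24.  20.] [0.284 0.245 0.031]
scene weight_a 0.7 [241. 238.  12.  19.] [ 0.425 -0.116  0.053]
scene weight_a 0.56 [300. 172.  20.  21.] [0.283 0.241 0.032]
scene plug 0.64 [163. 242.  16.  16.] [ 0.269 -0.27   0.026]
scene plug 0.52 [151. 366.  98.  11.] [ 0.568 -0.467  0.013]
scene screw_jar 0.93 [400. 196.  25.  27.] [0.605 0.347 0.054]
scene screw_jar 0.45 [150. 365. 101.  12.] [ 0.568 -0.467  0.013]
scene meter 0.72 [381. 163.  52.  29.] [0.435 0.479 0.034]
scene plinth 0.83 [281. 255. 176. 121.] [ 0.542 -0.079  0.05 ]
scene plinth 0.43 [246. 257.  29.  21.] [ 0.538 -0.186  0.115]
```

```bash
python3 -m jog '[1,-0.62,-0.2,0,1, 1,-0.62,-0.2,0,1, 1,-0.62,-0.2,0,1, 1,-0.62,-0.2,0,1, 1,-0.62,-0.2,0,1, 1,-0.62,-0.2,0,1, 1,-0.62,-0.2,0,1, 1,-0.62,-0.2,0,1, 1,-0.62,-0.2,0,1, 1,-0.62,-0.2,0,1, 0,0,0,0,1, 0,0,0,0,1]' 30
python3 - <<'E'
from h import *
st=bot.read_state()
s=bot.snapshot("wrist");save(s,"w1");M=np.array(s["mount"]);print(M.round(3),s["fx"])
T=np.eye(4);T[:3,:3]=st["orientation"];T[:3,3]=st["eef_pos"];C=np.linalg.inv(T@M);s["R"]=C[:3,:3];s["t"]=C[:3,3]
W=cloud(s)
for q in["stop_top","stop_unit","start_unit","lobe0","lobe1"]:
    for r in bot.recognise(s,q)[:2]:
        u,v,w,h=r["extent"];print(q,round(r["conf"],2),np.round(r["extent"]),W[int(v),int(u)].round(3))
import pickle;np.save("w1.npy",W)
E
```

```text
t: 2.2
eef_pos: [0.4331, -0.3096, 0.2815]
orientation: [[0.895, 0.446, 0.0], [0.446, -0.895, -0.001], [-0.0, 0.001, -1.0]]
force: [0.1, -0.4, -0.0]
gripper_width: 0.0003
finger_force: 0.0
[[ 0.    -0.946 -0.325  0.083]
 [ 1.     0.     0.     0.001]
 [-0.    -0.325  0.946 -0.143]
 [ 0.     0.     0.     1.   ]] 360.3144023790179
stop_top 0.69 [183. 270.  34.  36.] [ 0.269 -0.265  0.042]
stop_top 0.65 [170.  27.  79.  47.] [ 0.507 -0.177  0.11 ]
stop_unit 0.59 [184.  34. 120.  66.] [ 0.508 -0.189  0.109]
start_unit 0.47 [73.  5. 28. 10.] [ 0.485 -0.072  0.048]
lobe0 0.68 [169.  30.  77.  51.] [ 0.506 -0.178  0.109]
lobe1 0.68 [169.  30.  77.  51.] [ 0.506 -0.178  0.109]
```

View pics/w1.png

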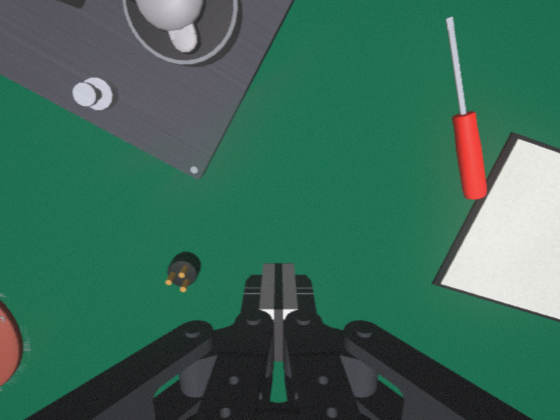

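View pics/top0.png

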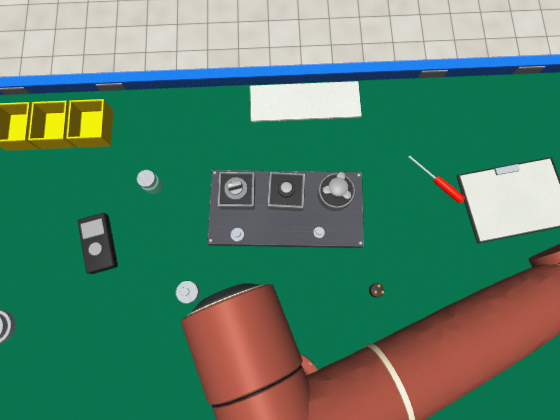

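```bash
python3 -m jog '[0.8,-0.72,-0.1,0,1, 0.8,-0.72,-0.1,0,1, 0.8,-0.72,-0.1,0,1, 0.8,-0.72,-0.1,0,1, 0.8,-0.72,-0.1,0,1, 0,0,0,0,1, 0,0,0,0,1, 0,0,0,0,1]'
cat >> h.py <<'E'
def wrist(n):
    st=bot.read_state();s=bot.snapshot("wrist");save(s,n)
    T=np.eye(4);T[:3,:3]=st["orientation"];T[:3,3]=st["eef_pos"];C=np.linalg.inv(T@np.array(s["mount"]));s["R"]=C[:3,:3];s["t"]=C[:3,3]
    return st,s,cloud(s)
def raster(W,s,c=(.523,-.165),r=.07,lo=.07,hi=.13,px=.0005):
    "top-view height map and colours around c"
    n=int(2*r/px);H=np.zeros((n,n),np.float32);I=np.zeros((n,n,3),np.uint8)
    P=W.reshape(-1,3);k=(s["depth"].ravel()>0)&(P[:,2]>lo)&(P[:,2]<hi)&(abs(P[:,0]-c[0])<r-.001)&(abs(P[:,1]-c[1])<r-.001)
    i=((c[0]+r-P[k,0])/px).astype(int);j=((c[1]+r-P[k,1])/px).astype(int)
    H[i,j]=P[k,2];I[i,j]=s["pixels"].reshape(-1,3)[k]
    return H,I
E
python3 - <<'E'
from h import *
st,s,W=wrist("w2");np.save("w2.npy",W);print(st["eef_pos"])
P=W.reshape(-1,3);k=(abs(P[:,0]-.523)<.065)&(abs(P[:,1]+.165)<.065)
P=P[k]
print(np.histogram(P[:,2],bins=np.arange(.02,.13,.004)))
d=P[P[:,2]>.111];print("dome",d.mean(0),len(d))
H,I=raster(W,s)
hc=cv2.applyColorMap(np.clip((cv2.dilate(H,np.ones((5,5)))-.07)/.05*255,0,255).astype(np.uint8),cv2.COLORMAP_JET)
big=np.hstack([cv2.resize(s["pixels"][:,:,::-1],(480,360)),cv2.resize(hc,(320,320))[:,:] if 0 else np.vstack([cv2.resize(hc,(320,320)),np.zeros((40,320,3),np.uint8)])])
cv2.imwrite("pics/c2.png",big)
E
```

```text
t: 3.3
eef_pos: [0.4821, -0.1856, 0.2935]
orientation: [[0.896, 0.444, -0.001], [0.444, -0.896, -0.0], [-0.001, -0.0, -1.0]]
force: [-0.1, -0.1, -0.8]
gripper_width: 0.0003
finger_force: 0.0
[ 0.48212826 -0.18555611  0.29354075]
(array([   0,    9, 5925,  199,    0,    0,    0,    0,    0,    0,    0,
          0,   17, 1728, 2308,    0,    0,    0,    6,    7,   12,  137,
       1965, 1965,   81,    0,    0]), array([0.02 , 0.024, 0.028, 0.032, 0.036, 0.04 , 0.044, 0.048, 0.052,
       0.056, 0.06 , 0.064, 0.068, 0.072, 0.076, 0.08 , 0.084, 0.088,
       0.092, 0.096, 0.1  , 0.104, 0.108, 0.112, 0.116, 0.12 , 0.124,
       0.128]))
dome [ 0.49451136 -0.18038418  0.34339358] 39903
```

View pics/c2.png

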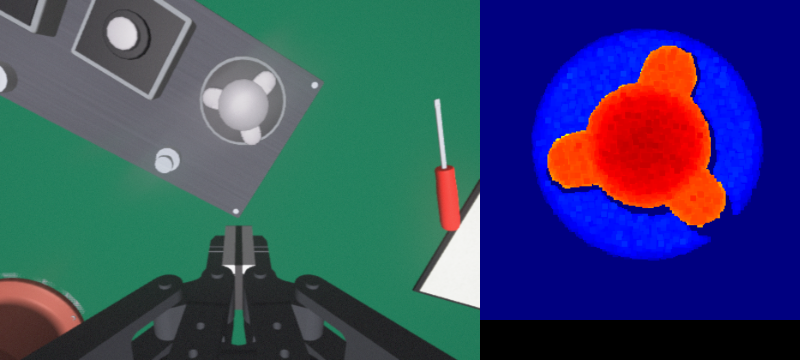

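```bash
cat > m.py <<'E'
from h import *
from scipy.optimize import least_squares
W=np.load("w2.npy");P=W.reshape(-1,3);P=P[(abs(P[:,0]-.53)<.06)&(abs(P[:,1]+.167)<.06)]
hd=P[(P[:,2]>.095)&(P[:,2]<.125)]
def sp(p): # dome spherical cap fit
    q=hd[np.hypot(*(hd[:,:2]-p[:2]).T)<.022];return q
q=hd[np.hypot(hd[:,0]-.53,hd[:,1]+.1676)<.02]
A=np.c_[q[:,:2],np.ones(len(q)),-(q[:,:2]**2).sum(1)];c=np.linalg.lstsq(A,q[:,2],rcond=None)[0]
O=c[:2]/(2*c[3]);print("dome axis",O,"top",q[:,2].max(),np.sort(q[:,2])[-30])
pot=P[(P[:,2]>.068)&(P[:,2]<.085)];(a,b),r=cv2.minEnclosingCircle((pot[:,:2]*1000).astype(np.float32));print("pot",a,b,r,"z",np.median(pot[:,2]))
def lobes(O):
    d=hd[:,:2]-O;rr=np.hypot(*d.T);k=(rr>.031)&(rr<.046);an=np.degrees(np.arctan2(d[k,1],d[k,0]))
    ph=np.degrees(np.angle(np.exp(3j*np.radians(an)).mean()))/3
    return ph,[(((an-ph-120*i+180)%360-180)[abs((an-ph-120*i+180)%360-180)<40]).mean()+ph+120*i for i in range(3)],rr.max()
print(lobes(O),lobes(np.array([a,b])/1000))
E
cat > g.py <<'E'
import numpy as np
from scipy.optimize import brentq
def rd(c,p,hx,hy):return np.hypot(max(abs(p[0]-c[0])-hx,0),max(abs(p[1]-c[1])-hy,0))
R=lambda r,a:r*np.array([np.cos(np.radians(a)),np.sin(np.radians(a))])
# tool frame: x=0deg, lobe angle L0 measured ccw relative tool x
for r in(44,46):
  for off in(30,40,50):      # lobe start angle below tool x
    out=[]
    for tw in(0,.3,.5,.65,.75):
        L=-off-np.degrees(tw)
        f=lambda p:rd(R(r,p),R(33,L),11,14.5)-11
        ps=np.arange(L+80,L,-.5);h=next((p for p in ps if f(p)<=0),None)
        if h is None: out.append((tw,None));continue
        out.append((tw,h,round(rd(R(r,h),(0,0),11,14.5)-27,1),round(rd(R(r,h),R(33,L+120),11,14.5)-11,1)))
    print(r,off,out)
E
python3 m.py; python3 g.py
```

```text
dome axis [ 0.52939543 -0.16804614] top 0.1172124474742021 0.1163649619547797
pot 529.634033203125 -168.2794189453125 49.88959503173828 z 0.0762094188243582
(np.float64(-17.196787634358294), [np.float64(-16.607720985430152), np.float64(101.40026891381186), np.float64(223.6384058345492)], np.float64(0.043889150667655474)) (np.float64(-17.227948756169237), [np.float64(-16.43330238737504), np.float64(101.6143948964832), np.float64(223.11483519088122)], np.float64(0.04359797307332045))
44 30 [(0, np.float64(10.5), np.float64(5.3), np.float64(22.9)), (0.3, np.float64(-7.688733853924695), np.float64(5.6), np.float64(21.4)), (0.5, np.float64(-27.14788975654116), np.float64(1.7), np.float64(25.7)), (0.65, np.float64(-38.24225668350351), np.float64(-0.2), np.float64(28.2)), (0.75, np.float64(-44.47183463481174), np.float64(-0.9), np.float64(29.5))]
44 40 [(0, np.float64(1.0), np.float64(6.0), np.float64(21.3)), (0.3, np.float64(-25.188733853924695), np.float64(2.1), np.float64(25.3)), (0.5, np.float64(-39.64788975654116), np.float64(-0.4), np.float64(28.4)), (0.65, np.float64(-48.742256683503
[... 874 characters left out ...]
), np.float64(8.0), np.float64(24.2)), (0.3, np.float64(-30.188733853924695), np.float64(3.0), np.float64(29.4)), (0.5, np.float64(-42.64788975654116), np.float64(1.3), np.float64(31.5)), (0.65, np.float64(-50.74225668350351), np.float64(0.8), np.float64(32.5)), (0.75, np.float64(-55.97183463481174), np.float64(0.8), np.float64(32.5))]
46 50 [(0, np.float64(-20.5), np.float64(5.1), np.float64(27.7)), (0.3, np.float64(-41.1887338539247), np.float64(1.4), np.float64(31.2)), (0.5, np.float64(-52.14788975654116), np.float64(0.8), np.float64(32.6)), (0.65, np.float64(-59.24225668350351), np.float64(1.0), np.float64(31.9)), (0.75, np.float64(-63.97183463481174), np.float64(1.4), np.float64(30.8))]
```

```bash
python3 -m jog '[0,0,0,-0.99,1, 0,0,0,-0.99,1, 0.93,0.4,0,0,1, 0.93,0.4,0,0,1, 0,0,0.9,0,1, 0,0,0.9,0,1, 0,0,0.9,0,1, 0,0,0.9,0,1, 0,0,0.9,0,1, 0,0,0.9,0,1, 0,0,0.4,0,1, 0,0,0,0,1]'; python3 -m jog '[0,0,0,0,1,0,0,0,0,1]'
```

```text
t: 4.55
eef_pos: [0.5287, -0.1674, 0.1468]
orientation: [[0.727, 0.687, -0.004], [0.687, -0.727, 0.002], [-0.001, -0.004, -1.0]]
force: [-0.3, -0.0, 0.2]
gripper_width: -0.0
finger_force: 0.0
t: 4.75
eef_pos: [0.5309, -0.1679, 0.1506]
orientation: [[0.727, 0.687, 0.003], [0.687, -0.727, -0.001], [0.001, 0.003, -1.0]]
force: [-0.4, 1.4, 0.1]
gripper_width: -0.0002
finger_force: 0.0
```

```bash
python3 -m jog '[0,0,0.4,0,1, 0,0,0.4,0,1, 0,0,0.2,0,1, 0,0,0.12,0,1, 0,0,0,0,1, 0,0,0,0,1]'; for i in 1 ; do python3 -m jog '[0,0,0.06,0,1, 0,0,0.06,0,1, 0,0,0,0,1]';python3 -m jog '[0,0,0.06,0,1, 0,0,0.06,0,1, 0,0,0,0,1]'; done
```

```text
t: 5.35
eef_pos: [0.5301, -0.1673, 0.1208]
orientation: [[0.726, 0.687, 0.0], [0.687, -0.726, -0.0], [0.0, 0.0, -1.0]]
force: [1.2, -0.6, 0.5]
gripper_width: 0.0
finger_force: 0.0
t: 5.65
eef_pos: [0.5299, -0.1673, 0.1177]
orientation: [[0.726, 0.687, -0.0], [0.687, -0.726, 0.0], [-0.0, -0.0, -1.0]]
force: [0.0, 0.3, -0.4]
gripper_width: 0.0001
finger_force: 0.0
t: 5.95
eef_pos: [0.5301, -0.1673, 0.115]
orientation: [[0.726, 0.687, 0.0], [0.687, -0.726, -0.0], [0.0, 0.0, -1.0]]
force: [0.1, 0.1, -0.0]
gripper_width: -0.0001
finger_force: 0.2
```

```bash
python3 -m jog '[0,0,0.06,0,1, 0,0,0.06,0,1, 0,0,0,0,1]' | grep -E 'pos|force'; python3 -m jog '[0,0,0.06,0,1, 0,0,0.06,0,1, 0,0,0,0,1]'| grep -E 'pos|force'; python3 -m jog '[0,0,0.04,0,1, 0,0,0.04,0,1, 0,0,0,0,1]'| grep -E 'pos|force'
```

```text
eef_pos: [0.5303, -0.1674, 0.113]
force: [-3.4, 1.6, 6.1]
finger_force: 3.2
eef_pos: [0.5303, -0.1674, 0.11]
force: [-1.6, 0.8, 4.2]
finger_force: 2.4
eef_pos: [0.5304, -0.1675, 0.1078]
force: [-1.7, -0.0, 6.0]
finger_force: 2.8
```

```bash
python3 -m jog '[0,0,0.04,0,1, 0,0,0,0,1]' | grep -E 'pos|force'; python3 -m jog '[0,0,0.04,0,1, 0,0,0,0,1]'| grep -E 'pos|force'; python3 -m jog '[0,0,0.03,0,1, 0,0,0,0,1]'| grep -E 'pos|force'
```

```text
eef_pos: [0.5303, -0.1674, 0.1068]
force: [-1.6, -0.2, 5.5]
finger_force: 2.8
eef_pos: [0.5304, -0.1675, 0.1058]
force: [-1.5, 1.0, 6.3]
finger_force: 3.0
eef_pos: [0.5304, -0.1674, 0.1052]
force: [-1.7, 0.7, 6.3]
finger_force: 3.1
```

```bash
python3 -m jog '[0,0,0.03,0,1, 0,0,0,0,1]'| grep -E 'pos|force'; python3 -m jog '[0,0,-0.2,0,1, 0,0,-0.5,0,1, 0,0,-0.8,0,1, 0,0,-0.8,0,1, 0,0,-0.5,0,1, 0,0,0,0,1, 0,0,0,0,1, 0,0,0,0,1, 0,0,0,0,1]'| grep -E 'pos|force'
python3 - <<'E'
from h import *
for n in("scene",):
    s=bot.snapshot(n);W=cloud(s);P=W.reshape(-1,3);P=P[(np.hypot(P[:,0]-.53,P[:,1]+.168)<.046)&(P[:,2]>.085)]
    print(np.histogram(P[:,2],bins=np.arange(.085,.2,.004)))
    save(s,"s3");cv2.imwrite("pics/s3.png",cv2.resize(s["pixels"][190:320,180:340,::-1],None,fx=4,fy=4))
E
```

```text
eef_pos: [0.5304, -0.1675, 0.1045]
force: [-2.1, 0.7, 7.2]
finger_force: 3.3
eef_pos: [0.5293, -0.167, 0.1719]
force: [-1.0, -0.5, 0.5]
finger_force: 0.0
(array([ 21,  41,  38, 123, 188, 127,   1,   0,   0,   0,   0,   0,   0,
         0,   0,   0,   0,   0,   0,   0,   0,   6,   5,  10,  14,  14,
        12,  16]), array([0.085, 0.089, 0.093, 0.097, 0.101, 0.105, 0.109, 0.113, 0.117,
       0.121, 0.125, 0.129, 0.133, 0.137, 0.141, 0.145, 0.149, 0.153,
       0.157, 0.161, 0.165, 0.169, 0.173, 0.177, 0.181, 0.185, 0.189,
       0.193, 0.197]))
```

View pics/s3.png

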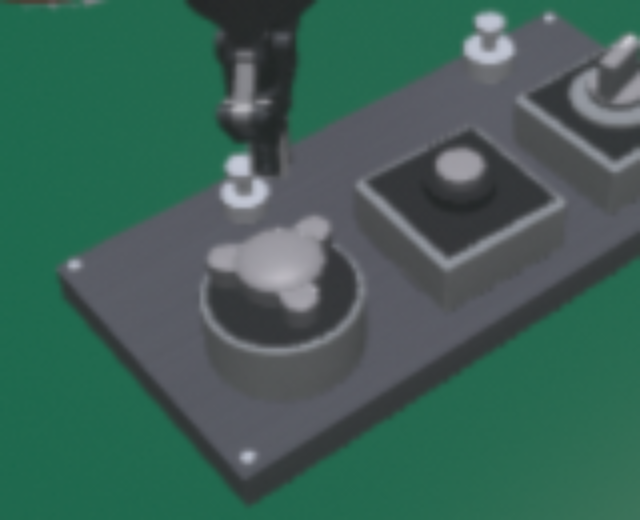

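```bash
python3 -m jog '[0.88,0,0,0,1, 0.88,0,0,0,1, 0,0,0.8,0,1, 0,0,0.8,0,1, 0,0,0,0,1, 0,0,0,0,1]'| grep -E 'pos|force'; python3 -m jog '[0,0,0.5,0,1, 0,0,0.5,0,1, 0,0,0.4,0,1, 0,0,0.3,0,1, 0,0,0.2,0,1, 0,0,0,0,1, 0,0,0,0,1]'
```

```text
eef_pos: [0.5615, -0.1369, 0.1327]
force: [0.2, 0.5, 0.7]
finger_force: 0.0
t: 9.9
eef_pos: [0.5621, -0.1371, 0.086]
orientation: [[0.726, 0.687, 0.0], [0.687, -0.726, -0.0], [0.0, 0.0, -1.0]]
force: [0.5, 0.5, -0.8]
gripper_width: 0.0001
finger_force: 0.0
```

```bash
python3 -m jog '[-0.009,0.179,0,0.667,1, -0.009,0.179,0,0.667,1, -0.009,0.179,0,0.667,1, -0.009,0.179,0,0.667,1, -0.009,0.179,0,0.667,1, 0,0,0,0,1]'; python3 -m jog '[-0.009,0.179,0,0.667,1, -0.009,0.179,0,0.667,1, 0,0,0,0,1]'
```

```text
t: 10.5
eef_pos: [0.5735, -0.1568, 0.0866]
orientation: [[0.967, 0.254, 0.002], [0.254, -0.967, -0.0], [0.002, 0.001, -1.0]]
force: [0.8, 0.9, -0.4]
gripper_width: 0.0001
finger_force: 0.5
t: 10.8
eef_pos: [0.5747, -0.1655, 0.0865]
orientation: [[0.998, 0.059, 0.001], [0.059, -0.998, -0.0], [0.001, 0.001, -1.0]]
force: [0.9, 0.2, 0.6]
gripper_width: -0.0001
finger_force: 0.5
```

```bash
python3 -m jog '[-0.009,0.179,0,0.667,1, -0.009,0.179,0,0.667,1, 0,0,0,0,1]'|grep -E 'pos|force'; python3 -m jog '[-0.009,0.179,0,0.667,1, 0,0,0,0,1, 0,0,0,0,1]'|grep -E 'pos|force'
python3 - <<'E'
from h import *
s=bot.snapshot("scene");W=cloud(s);P=W.reshape(-1,3);P=P[(np.hypot(P[:,0]-.53,P[:,1]+.168)<.026)&(P[:,2]>.085)]
print(np.histogram(P[:,2],bins=np.arange(.085,.13,.004)))
cv2.imwrite("pics/s4.png",cv2.resize(s["pixels"][190:320,180:340,::-1],None,fx=4,fy=4))
E
```

```text
eef_pos: [0.5743, -0.1744, 0.0865]
force: [0.6, 0.4, 1.8]
finger_force: 0.8
eef_pos: [0.5735, -0.1787, 0.0865]
force: [2.0, 0.3, 1.8]
finger_force: 1.2
(array([ 0,  0,  0,  0,  5, 18,  0,  0,  0,  0,  0]), array([0.085, 0.089, 0.093, 0.097, 0.101, 0.105, 0.109, 0.113, 0.117,
       0.121, 0.125, 0.129]))
```

View pics/s4.png

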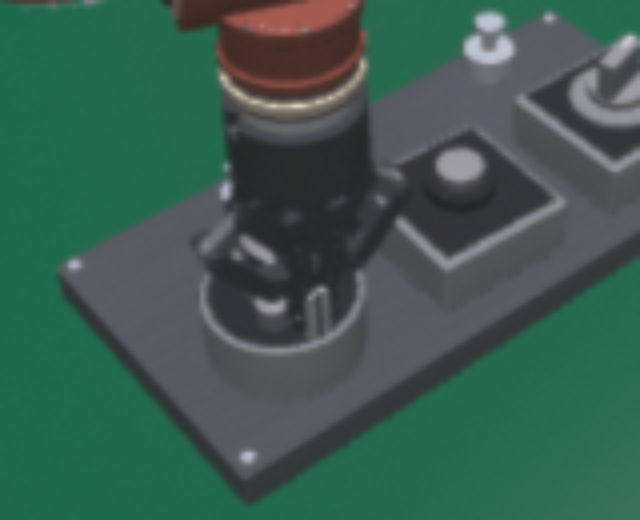

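```bash
cat > z.py <<'E'
from h import *
s=bot.snapshot("scene");W=cloud(s);P=W.reshape(-1,3);P=P[(np.hypot(P[:,0]-.53,P[:,1]+.168)<.026)&(P[:,2]>.085)]
print(np.histogram(P[:,2],bins=np.arange(.085,.13,.004))[0])
E
python3 -m jog '[-0.005,0.09,0,0.333,1, 0,0,0,0,1, 0,0,0,0,1]'|grep -E 'pos|force'; python3 z.py
python3 -m jog '[-0.005,0.09,0,0.333,1, 0,0,0,0,1, 0,0,0,0,1]'|grep -E 'pos|force'; python3 z.py
```

```text
eef_pos: [0.5727, -0.1809, 0.0862]
force: [3.1, -0.9, 1.2]
finger_force: 1.6
[ 0  0  0  0  0  1 11 12  0  0  0]
eef_pos: [0.5718, -0.1831, 0.0861]
force: [2.9, -2.0, 1.3]
finger_force: 1.9
[ 0  0  0  0  0  0 15  5  0  0  0]
```

Head is up (dome at about 0.115). Back the finger off, then lift.

```bash
python3 -m jog '[-0.009,-0.179,0,-0.667,1, -0.009,-0.179,0,-0.667,1, -0.009,-0.179,0,-0.667,1, -0.009,-0.179,0,-0.667,1, -0.009,-0.179,0,-0.667,1, -0.009,-0.179,0,-0.667,1, -0.009,-0.179,0,-0.667,1, -0.009,-0.179,0,-0.667,1, -0.009,-0.179,0,-0.667,1, -0.009,-0.179,0,-0.667,1, -0.009,-0.179,0,-0.667,1, 0,0,0,0,1]'|grep -E 'pos|force'; python3 -m jog '[0,0,-0.3,0,1, 0,0,-0.7,0,1, 0,0,-1,0,1, 0,0,-1,0,1, 0,0,-1,0,1, 0,0,-1,0,1, -1,0,-1,0,1, -1,0,0,0,1, -1,0,0,0,1, -1,0,0,0,1, 0,0,0,0,1, 0,0,0,0,1]'|grep -E 'pos|force'; python3 -m jog '[0,0,0,0,1, 0,0,0,0,1, 0,0,0,0,1]'|grep -E 'pos|force'
python3 z.py
python3 - <<'E'
from h import *
st,s,W=wrist("w5");np.save("w2.npy",W)
E
python3 m.py
```

```text
eef_pos: [0.5599, -0.136, 0.0843]
force: [0.5, -0.5, -0.8]
finger_force: 0.0
eef_pos: [0.489, -0.2059, 0.2361]
force: [1.3, -0.1, -0.1]
finger_force: 0.0
eef_pos: [0.4895, -0.2052, 0.2357]
force: [0.5, -0.0, 0.0]
finger_force: 0.0
[  0   0   3   6   3  29 137 113   0   0   0]
dome axis [ 0.52985777 -0.16861088] top 0.11753642882138475 0.11635695628461938
pot 529.7363891601562 -168.1602325439453 49.820335388183594 z 0.07621144202465671
(np.float64(-17.225370868162088), [np.float64(-15.822068562778213), np.float64(101.95722336017039), np.float64(222.12848403143363)], np.float64(0.044305480103380604)) (np.float64(-17.293309038127052), [np.float64(-16.523951675202245), np.float64(101.82750690115316), np.float64(222.85844867045586)], np.float64(0.043838994589501475))
```

View pics/w5.png

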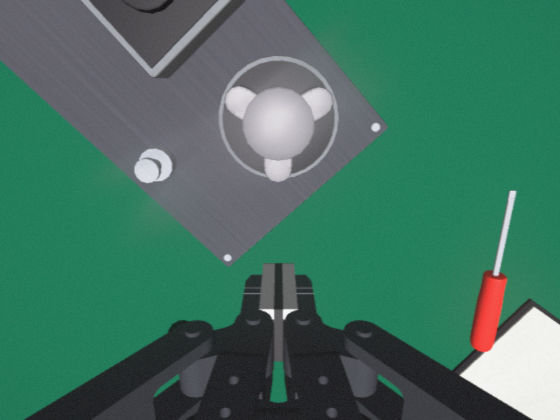

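The picture shows the head at (278,120), up and back at its starting angle (−17.2°). The weight at (153,165) is where it was, and the robot is clear of everything.

```bash
python3 -c "from plant import bot;print(bot.job_done())"
```

```text
the job is handed in; nothing more can be done
None
```

I pressed the stop head until it latched, saw it stay down with the fingers off, and twisted it clockwise until it sprang up; it is now up and untwisted, I saw nothing else moved, and the job is handed in (no verdict was returned).

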